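# Discard a used culture plate through the push flap

### The arm

A 7-joint arm with a two-finger parallel gripper is mounted at the origin on the work surface. World frame = base frame: x ahead of the robot, y to its left, z up, the work surface at z = 0. Lengths are in m, angles in degrees, forces in N, time in s.
With the tool pointing down it reaches from about 0.4 to 0.85 m from the base axis. Payload 4.4 kg.
Tool frame: the origin (TCP) lies between the finger pads; the fingertips stand 11 mm ahead of it and the grasp point (between the pads) lies 8 mm behind it; z points along the fingers, x is the direction in which the jaws open and shut, and the axes are right-handed (so a half turn about z gives the same grasp; the last joint's range is limited). The gripper opens to 94 mm and grips with 3 to 60 N. Pads are 16 mm wide; open, the fingers measure 119 mm over their backs; the gripper's body (75 mm by 177 mm) begins 78 mm behind the grasp point.
Start: joints at [69.11, 36.005, 2.206, 86.941, -1.547, 57.084, -1.146], TCP at [0.191, -0.621, 0.216] pointing down, gripper open.
Joint ranges: [-175.42, 175.42], [-21.48, 121.26], [-71.46, 75.88], [10.55, 141.38], [-63.04, 243.04], [13.31, 113.54], [-168.57, 168.57]. Speed limits (degrees/s): [147.25, 147.25, 180, 180, 180, 180, 180].

### API

Orientations are given as [roll, pitch, yaw] about the fixed x, y, z axes, in that order (R = Rz(yaw) Ry(pitch) Rx(roll)).
In Python, from plant import readout, viewer, arm, search_frame, outline_of gives the robot as it stands. The module is installed in compiled form; this text tells all that it offers.
- The arm moves only by the tool play_rows, never from a script. Its argument "increments" is a list of rows, each a list of 7 numbers: the finger opening in cm, from 0 to 9.4, then the shift along the tool's x, y, z in cm, then the turn, a rotation vector about the tool's x, y, z in degrees. A call has 1 to 10 rows; each row is the pose to reach, as a shift and turn from the pose measured when the call began, along the tool's axes at that moment; what a row does not reach only later rows make up. A row lasts 1/12 s, in which the tool goes at most 41.7 mm and 7.16 degrees, less where a joint would pass 70% of its speed; a pose out of reach is approached as far as the arm can. A call with a gripper value outside its range is refused whole. The fingers move at their own pace and stop on an object; the grip force is fixed at half the most. Time passes only in rows, so rows that repeat a pose let the fingers close. It gives the time, the measured TCP pose, the force and the opening at its end, in the units of the state.
- readout.read_state(): the state, without advancing time (a new reading comes with each control period).
- viewer.read_camera(name): name is "scene" or "top" or "wrist"; returns the picture (480x640x3 uint8, red, green, blue); there is no depth.
- viewer.calibration(name): a dict with "mtx" (3x3 intrinsics, pixels), "R" (3x3) and "t" (3): a world point X has camera coordinates R X + t; the wrist camera has in their place "mount" (4x4, takes a point from camera to tool coordinates, whose origin is the TCP and whose axes are the tool frame's). Camera axes: x right, y down, z forward; pixel columns grow to the right and rows downward; lengths in m; the calibration is good to about 2 mm. A picture is of the moment at which its call begins: read the wrist's pose just before it. calibration takes no time and is no camera call.
- arm.job_done(): hands the job in, once; it reports no verdict.
Trained networks look in the newest picture that a camera, given by its name, has taken for a name from the list of things; names that differ only in an ending like _2 or _b are one class to them, and where a whole thing is asked for, a point or a joint stands for the part that bears it (a point fixed in the world has none). Each returns a list of dicts, best first, with "p" (0 to 1); they miss things now and then, are a little off and sometimes report something else, mostly with a low value. They report only what shows in the picture. A call takes as long as a camera call. They do not tell look-alikes from the thing itself.
- search_frame(camera, name): "position" ([x, y, z] in m, in world coordinates, good to about 4 mm: the middle of the surface that is visible of it).
- outline_of(camera, name): "region" (480x640 bool, what is visible of it).
The state is a dict: "time": time; "qpos": joint angles; "qvel": joint speeds; "effort": joint torques, N m; "position": TCP position; "tool_rot": TCP orientation; "force": force on the tool from outside, world axes, zero at the start; "moment": the same for the moment, N m; "finger_gap": finger opening in m.
Only numpy, scipy, OpenCV 4.12 (cv2) and the standard library are available. Lean on these libraries where they do the work, as an engineer would, in place of code of your own. Each camera call takes 0.05 s, during which the arm holds its last target. There are 200 camera calls.

### The job

Discard the small used culture plate that lies on the deck of the plate station: push the self-closing flap of the waste hood open with one finger and keep it open while the other finger pushes the plate along the deck and over the edge into the waste drawer below. Do not lift the plate and do not shove the shut flap with it, disturb nothing else, and finish with the flap fallen shut again.

Things in the scene. Friction and masses are not known exactly. Their poses are not given: they have to be found in the camera images.
- station: Fixed stainless-steel box, 358 mm long (its x), 300 wide (y). Origin on the bench under the middle of the deck's inner edge; +x is the pushing direction, deck to hood. Deck: flat, z = 130, x = -180 to 0, clear above; 5 mm lips at |y| > 143. Beyond x = 0 is a drop into the waste drawer (floor z = 12), covered by the flap. Fixed wings beside it (|y| > 104). Hood top z = 178, x = 108 to 178.
- sill (a point): Middle of the deck's inner edge, over which the plate is to fall, at deck height: x = 0, y = 0, z = 130 mm in the station's frame. Same axes as the station. A plate pushed half over the edge tips onto the flap and drops free once the flap is past about 0.5 rad.
- hinge (a point): Middle of the flap's hinge rod (8 mm thick, along y), fixed at x = 105, y = 0, z = 172 mm in the station's frame. Flap: metal plate 200 mm wide, 3 mm thick, 113 mm from hinge to free edge; shut, it slopes down at 24 deg, its free edge tucked 4 mm below deck height just behind the sill (x = 2).
- flap (a joint): Flap angle, rad: 0 shut, grows as it is pushed in and down, stop 1.25. A fingertip moving level in +x 5 to 10 mm above the deck swings it in: with the finger's front face at x = 55 mm it is at about 0.15, at 75 about 0.35, at 90 about 0.55; the finger can go on to x = 97 before it meets the hinge. It may also be pressed from above. A spring shuts it when let go (1 to 4 N at the fingertip).
- plate: The used culture plate: a closed round clear-plastic dish with a tan filling, 55 mm across, 14 mm high, about 30 g, flat on the deck with its edge 30 to 70 mm from the flap. Origin at the centre of its underside, z up. It slides when pushed. It stands on the open middle of the deck (station |y| up to 40 mm).
- pot: Bystander on the deck: small capped specimen pot, 41 mm across, 45 mm high, upright near the deck's +y side. Origin: centre of its underside.
- marker: Bystander on the deck: marker pen 130 mm long, 12 mm thick, lying along the deck's -y side. Origin: underside, about the middle.
- rack_long: Bystander on the bench: black rack of capped tubes, 234 x 24 mm, 96 mm high. Origin: centre of its underside, x along the row.
- rack_short: Bystander on the bench: black rack of capped tubes, 146 x 24 mm, 96 mm high. Origin: centre of its underside, x along the row.
- plate_stack: Bystander on the bench: stack of three large plates, 91 mm across, 48 mm high. Origin: centre of its underside.
- wash_bottle: Bystander on the bench: white bottle 68 mm across, 170 mm high. Origin: centre of its underside.
- reagent: Bystander on the bench: amber bottle 60 mm across, 120 mm high. Origin: centre of its underside.
Mind the look-alikes: they are no part of the job. Of the things that look like the plate, the larger one is meant.

How it is judged (in metres and radians):
On the way, in this order (a step that is already met when the one before it is completed fails the run):
1. a finger has pushed the flap open (0.08 rad or more) while the plate still lies on the deck (value of joint flap above 0.08 rad and contact force between the fingers and flap above 0.1 N and z of plate in the frame of station above 0.124 m), for 0.1 s.
2. the plate has dropped through (40 mm below the deck) while a finger still holds the flap open (0.3 rad or more) (value of joint flap above 0.3 rad and contact force between the fingers and flap above 0.1 N and z of plate in the frame of station below 0.09 m and x of plate in the frame of station above -0.17 m).
At the end, for the whole second after the job is handed in: The plate lies at rest in the waste drawer (within its walls, more than 50 mm below deck height), the flap is shut (within 0.05 rad), and every bystander is within 20 mm of where it stood (z of plate in the frame of station between 0 and 0.08 m and x of plate in the frame of station between -0.175 and 0.175 m and y of plate in the frame of station between -0.147 and 0.147 m and linear speed of plate below 0.02 m/s and value of joint flap below 0.05 rad and distance of each of pot, marker, rack_long, rack_short, plate_stack, wash_bottle, reagent from where it was at the start of the episode below 0.02 m); the robot touches nothing.
It fails at once if the plate is lifted (15 mm or more above the deck) (z of plate in the frame of station above 0.145 m).
It fails at once if the plate is shoved against the shut flap (value of joint flap below 0.1 rad and contact force between plate and flap above 1.5 N).
It fails at once if a bystander is lifted or pushed away (20 mm or more) (distance of any of pot, marker, rack_long, rack_short, plate_stack, wash_bottle, reagent from where it was at the start of the episode above 0.02 m).
It also fails if it takes over 40 s, if anything falls off the work surface, if the arm or the gripper's body presses on something with over 40 N, if the wrist force passes 120 N, or if a joint passes its speed limit or range.

## Working session

There is one attempt and no reset: what is moved stays moved. The work goes in short steps, Python scripts to look and compute and a tool call to move; the robot and the scene stay as the last step left them, time stands still between calls to the robot, and variables do not carry over. Pictures are saved under pics/ and viewed, about 8 in all and at most 12, crops included, and the job is handed in when it is done.

Besides the shell and the picture viewer there is one more tool, called after "Request:" in YAML: its name, and indented under it one key for each argument. play_rows: Moves the arm, as the interface text tells. Its arguments: {"type":"object","properties":{"increments":{"type":"array","items":{"type":"array","items":{"type":"number"}}}},"required":["increments"]}

```bash
mkdir -p pics
cat > h.py <<'E'
import numpy as np,cv2
from plant import readout, viewer, arm, search_frame, outline_of
def save(cam,f):
    im=viewer.read_camera(cam); cv2.imwrite('pics/'+f,im[:,:,::-1]); return im
def proj(cam,X):
    c=viewer.calibration(cam); p=c['mtx']@(np.array(c['R'])@np.array(X)+np.array(c['t'])); return p[:2]/p[2]
def unproj(cam,uv,z):
    c=viewer.calibration(cam); R=np.array(c['R']);t=np.array(c['t'])
    d=R.T@np.linalg.inv(c['mtx'])@np.array([uv[0],uv[1],1.]); o=-R.T@t
    return o+d*(z-o[2])/d[2]
E
python3 - <<'E'
from h import *
s=readout.read_state(); print(s['position'],s['tool_rot'],s['force'])
for cam in('scene','top'):
    save(cam,cam+'0.png')
    for n in('station','plate','flap','pot','marker','rack_long','rack_short','plate_stack','wash_bottle','reagent'):
        print(cam,n,[(np.round(d['position'],3).tolist(),round(d['p'],2),proj(cam,d['position']).round().tolist()) for d in search_frame(cam,n)[:4]])
E
```

```text
[ 0.19117359 -0.62058946  0.215566  ] [ 1.79997061e+02  1.05758677e-01 -7.28779464e+01] [-0.84922272 -0.4116884   0.16047092]
scene station [([0.615, 0.013, 0.13], 0.75, [333.0, 249.0])]
scene plate [([0.722, -0.249, 0.01], 0.83, [255.0, 371.0]), ([0.547, -0.051, 0.148], 0.57, [292.0, 236.0])]
scene flap [([0.561, 0.064, 0.152], 0.94, [339.0, 218.0])]
scene pot [([0.482, -0.125, 0.17], 0.59, [247.0, 225.0])]
scene marker [([0.695, -0.047, 0.138], 0.81, [329.0, 284.0])]
scene rack_long [([0.479, -0.452, 0.052], 0.84, [119.0, 321.0])]
scene rack_short [([0.656, -0.444, 0.054], 0.69, [149.0, 384.0]), ([0.547, -0.056, 0.144], 0.34, [290.0, 238.0])]
scene plate_stack [([0.688, 0.408, 0.046], 0.73, [481.0, 223.0])]
scene wash_bottle [([0.58, 0.46, 0.091], 0.81, [471.0, 177.0])]
scene reagent [([0.455, 0.376, 0.066], 0.65, [414.0, 168.0]), ([0.549, -0.054, 0.149], 0.21, [291.0, 237.0])]
top station [([0.565, 0.024, 0.135], 0.6, [302.0, 247.0])]
top plate [([0.542, -0.051, 0.145], 0.94, [336.0, 256.0]), ([0.721, -0.244, 0.014], 0.61, [411.0, 188.0])]
top flap [([0.553, 0.068, 0.153], 0.82, [281.0, 251.0])]
top pot [([0.47, -0.124, 0.171], 0.88, [372.0, 288.0]), ([0.564, 0.021, 0.135], 0.27, [303.0, 247.0])]
top marker [([0.691, -0.042, 0.142], 0.78, [331.0, 189.0])]
top rack_long [([0.467, -0.436, 0.055], 0.62, [502.0, 289.0]), ([0.564, 0.025, 0.13], 0.28, [301.0, 247.0]), ([0.553, 0.061, 0.154], 0.19, [285.0, 251.0])]
top rack_short [([0.649, -0.435, 0.055], 0.88, [496.0, 212.0])]
top plate_stack [([0.679, 0.42, 0.047], 0.67, [136.0, 207.0])]
top wash_bottle [([0.556, 0.462, 0.112], 0.89, [106.0, 255.0])]
top reagent [([0.437, 0.375, 0.085], 0.96, [147.0, 309.0])]
```

View pics/top0.png

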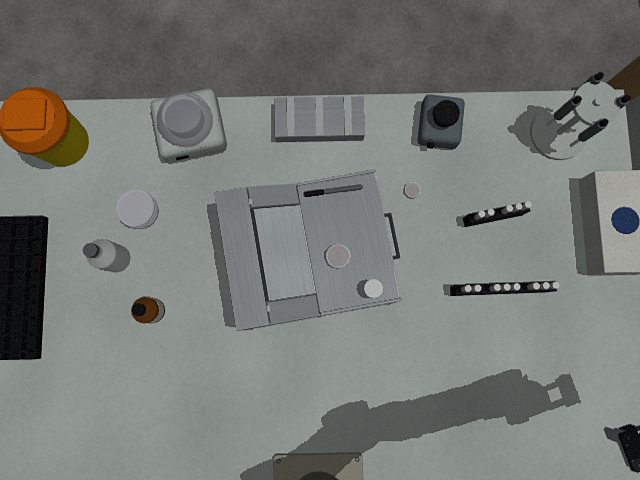

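View pics/scene0.png

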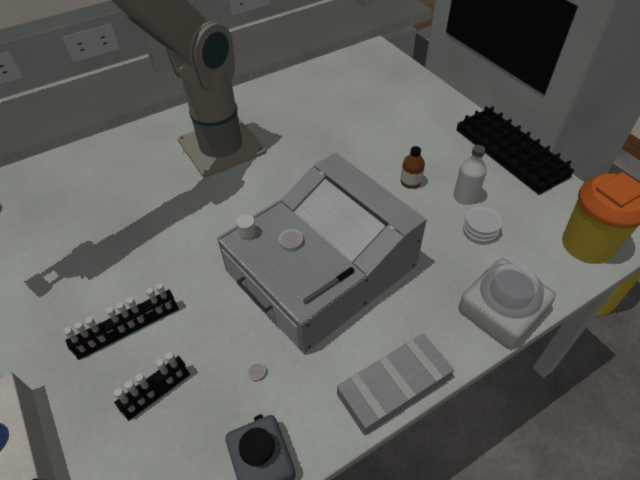

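Look-alikes: the dish on the deck at top (337,256), about 26 px across, and a smaller dish on the bench at (412,190), about 17 px. The description (larger, on the deck) picks the deck dish. The hood is toward world +y. Next I'll measure the station edges and plate in a close crop.

Run:
```python
from h import *
im=cv2.imread('pics/top0.png')
x0,y0=200,160;cv2.imwrite('pics/crop1.png',cv2.resize(im[y0:y0+180,x0:x0+220],None,fx=3.6,fy=3.2,interpolation=cv2.INTER_CUBIC)[:576])
for uv in((299,185),(319,316),(374,172),(400,299)): print(uv,unproj('top',uv,.13).round(4))
for cam in('top','scene'):
    viewer.read_camera(cam)
    for d in outline_of(cam,'plate')[:2]:
        m=d['region'].astype(np.uint8); c=max(cv2.findContours(m,0,2)[0],key=len)
        (u,v),ax,a=cv2.fitEllipse(c); print(cam,d['p'],(u,v),ax,unproj(cam,(u,v),.137 if v<300 and u<345 else .007).round(4))
```

```text
(299, 185) [0.7055 0.0285 0.13  ]
(319, 316) [ 0.4135 -0.0108  0.13  ]
(374, 172) [ 0.7325 -0.1409  0.13  ]
(400, 299) [ 0.4469 -0.1879  0.13  ]
top 0.68 (412.6929016113281, 189.8672332763672) (15.066953659057617, 15.926316261291504) [ 0.7184 -0.2485  0.007 ]
top 0.66 (337.9032897949219, 255.6606903076172) (24.215456008911133, 24.747817993164062) [ 0.5435 -0.0547  0.137 ]
scene 0.82 (290.6600341796875, 238.96530151367188) (21.815040588378906, 23.737491607666016) [ 0.5444 -0.0535  0.137 ]
scene 0.53 (255.92845153808594, 370.8693542480469) (17.602514266967773, 19.464296340942383) [ 0.721  -0.2479  0.007 ]
```

View pics/crop1.png

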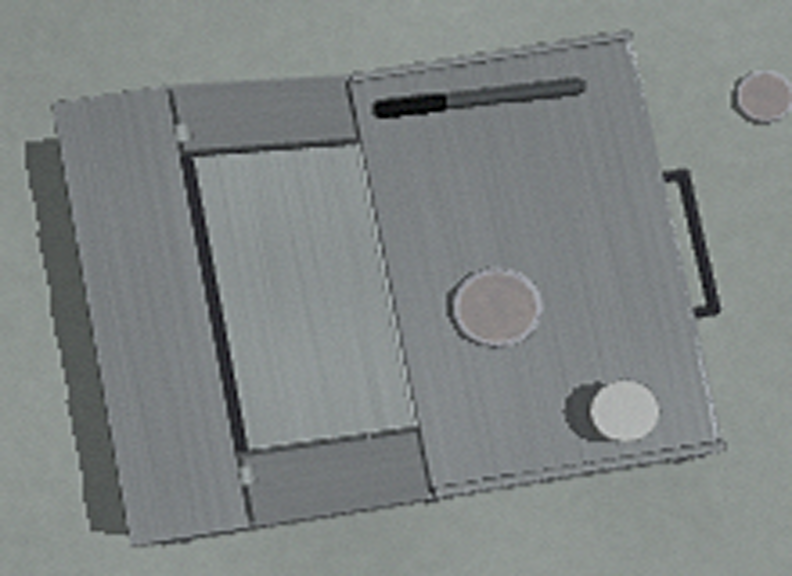

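Crop: the deck dish is centred at about (497,307) in the crop. The sill runs (353,78)→(433,497) and the outer deck edge (630,36)→(720,445). That gives a station origin near (0.5605, 0.010) and a +x heading of about 99°. The plate is at station (-61, +26) mm, with its edge 33 mm from the sill, which fits the text. Pot at (-118, 110).

Plan: straddle the plate with the jaws along station x. The leading finger opens the flap and the trailing one pushes the plate. First I go above it.

Request:
play_rows:
  increments:
    - [9.4,0,0,-4,0,0,0]
    - [9.4,-44.6,-50.5,-4,0,0,8.1]
    - [9.4,-44.6,-50.5,-4,0,0,8.1]
    - [9.4,-44.6,-50.5,-4,0,0,8.1]
    - [9.4,-44.6,-50.5,-4,0,0,8.1]
    - [9.4,-44.6,-50.5,-4,0,0,8.1]
    - [9.4,-44.6,-50.5,-4,0,0,8.1]
    - [9.4,-44.6,-50.5,-4,0,0,8.1]
    - [9.4,-44.6,-50.5,-4,0,0,8.1]
    - [9.4,-44.6,-50.5,-4,0,0,8.1]

```text
time: 2.13
position: [0.3877, -0.2995, 0.2568]
tool_rot: [-180.0, -0.0, -81.0]
force: [-0.5, 0.2, 0.5]
finger_gap: 0.0938
```

Request:
play_rows:
  increments:
    - [9.4,-22.7,-19.3,0,0,0,0]
    - [9.4,-22.7,-19.3,0,0,0,0]
    - [9.4,-22.7,-19.3,0,0,0,0]
    - [9.4,-22.7,-19.3,0,0,0,0]
    - [9.4,-22.7,-19.3,0,0,0,0]
    - [9.4,-22.7,-19.3,0,0,0,0]
    - [9.4,-22.7,-19.3,0,0,0,0]
    - [9.4,-22.7,-19.3,0,0,0,0]
    - [9.4,-22.7,-19.3,0,0,0,0]
    - [9.4,-22.7,-19.3,0,0,0,0]

```text
time: 2.97
position: [0.5424, -0.0455, 0.2566]
tool_rot: [180.0, -0.1, -81.0]
force: [-0.7, 0.1, -0.5]
finger_gap: 0.0942
```

```bash
cat >> h.py <<'E'
from scipy.spatial.transform import Rotation as Ro
def wcal():
    s=readout.read_state(); T=np.eye(4);T[:3,:3]=Ro.from_euler('xyz',s['tool_rot'],degrees=True).as_matrix();T[:3,3]=s['position']
    c=viewer.calibration('wrist'); return c['mtx'],T@np.array(c['mount'])
def wun(uv,z,K,M):
    d=M[:3,:3]@np.linalg.inv(K)@np.array([uv[0],uv[1],1.]);o=M[:3,3];return o+d*(z-o[2])/d[2]
def wpr(X,K,M):
    p=K@(M[:3,:3].T@(np.array(X)-M[:3,3]));return p[:2]/p[2]
a=np.radians(99);O=np.array([.5605,.010,0]);S=np.array([[np.cos(a),-np.sin(a),0],[np.sin(a),np.cos(a),0],[0,0,1]])
def st(X): return (S.T@(np.array(X)-O)*1000).round(1)
E
python3 - <<'E'
from h import *
K,M=wcal(); im=save('wrist','w1.png'); s=readout.read_state(); print(s['position'],s['tool_rot'],st(s['position']))
for d in outline_of('wrist','plate')[:2]:
    c=max(cv2.findContours(d['region'].astype(np.uint8),0,2)[0],key=len)
    (u,v),ax,an=cv2.fitEllipse(c); p=wun((u,v),.137,K,M); print(d['p'],(u,v),ax,p,st(p))
im=im[:,:,::-1].copy()
for P in([0,-100,130],[0,100,130],[-60,26,144],[-180,-143,135],[-180,143,135]):
    q=wpr(O+S@(np.array(P)/1000),K,M);print(P,q.round());cv2.drawMarker(im,tuple(int(v) for v in q),(0,0,255))
cv2.imwrite('pics/w1m.png',im)
E
```

```text
[ 0.5419345  -0.04678315  0.25666875] [ 1.79965624e+02 -9.48820077e-02 -8.10863146e+01] [-53.2  27.2 256.7]
0.94 (555.2745361328125, 49.34612274169922) (43.22684097290039, 50.928924560546875) [ 0.68834645 -0.17945475  0.137     ] [-207.1  -96.6  137. ]
0.85 (324.3959655761719, 232.8794708251953) (75.35945129394531, 75.74836730957031) [ 0.54486237 -0.05275945  0.137     ] [-59.5  25.3 137. ]
[0, -100, 130] [235.  46.]
[0, 100, 130] [247. 323.]
[-60, 26, 144] [325. 236.]
[-180, -143, 135] [521. -31.]
[-180, 143, 135] [474. 375.]
```

View pics/w1m.png

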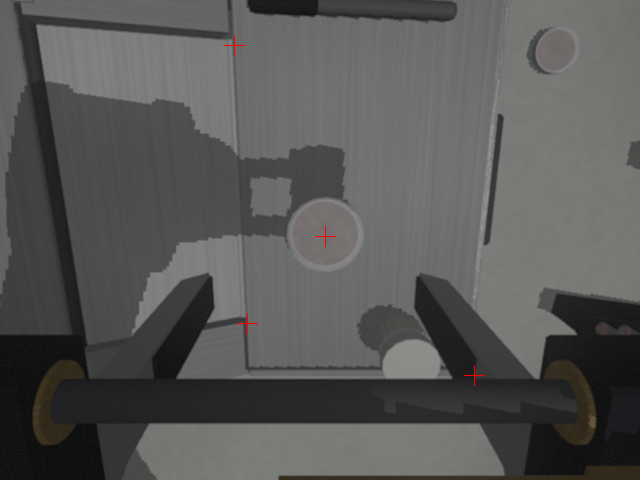

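The wrist view confirms the model: the projected sill crosses lie on the edge at (235,46) and (247,323). The plate is at (324,233), station (-59.5, 25.3). Descending now so that the tips end about 7 mm above the deck.

Request:
play_rows:
  increments:
    - [9.4,0,-0.15,3,0,0,0]
    - [9.4,0,-0.15,6,0,0,0]
    - [9.4,0,-0.15,8,0,0,0]
    - [9.4,0,-0.15,9.5,0,0,0]
    - [9.4,0,-0.15,10.5,0,0,0]
    - [9.4,0,-0.15,10.8,0,0,0]
    - [9.4,0,-0.15,10.8,0,0,0]

```text
time: 3.65
position: [0.5428, -0.0485, 0.1486]
tool_rot: [179.9, -0.1, -81.3]
force: [0.4, -0.6, -0.6]
finger_gap: 0.0937
```

Run:
```python
from h import *
s=readout.read_state(); print(s['position'],s['tool_rot'],st(s['position']),s['force'])
save('wrist','w2.png'); im=save('scene','s2.png')
a=cv2.imread('pics/w2.png');b=cv2.resize(im[150:330,200:440,::-1],(640,480))
cv2.imwrite('pics/c2.png',cv2.resize(np.hstack([a,b]),(800,300)))
```

```text
[ 0.54276143 -0.04852981  0.14856496] [ 1.79919438e+02 -1.11152067e-01 -8.12689966e+01] [-55.   26.7 148.6] [ 0.41732502 -0.61435572 -0.62853262]
```

View pics/c2.png

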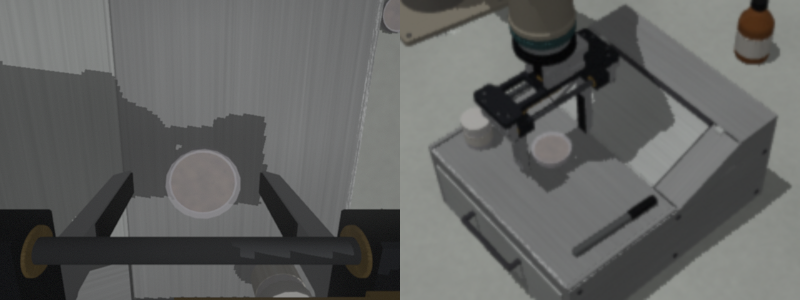

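The plate sits centred between the fingers, clear of the pot. Advancing.

Request:
play_rows:
  increments:
    - [9.4,-0.5,-0.1,0,0,0,0]
    - [9.4,-1,-0.1,0,0,0,0]
    - [9.4,-1.5,-0.1,0,0,0,0]
    - [9.4,-2,-0.1,0,0,0,0]
    - [9.4,-2.5,-0.1,0,0,0,0]
    - [9.4,-3,-0.1,0,0,0,0]
    - [9.4,-3.6,-0.1,0,0,0,0]
    - [9.4,-4.2,-0.1,0,0,0,0]
    - [9.4,-4.8,-0.1,0,0,0,0]
    - [9.4,-5.4,-0.1,0,0,0,0]

```text
time: 4.58
position: [0.5367, 0.0057, 0.1497]
tool_rot: [-179.9, -0.2, -81.2]
force: [-0.4, -2.1, 1.2]
finger_gap: 0.0938
```

Run:
```python
from h import *
s=readout.read_state(); print(s['position'],s['tool_rot'],st(s['position']),s['force'])
save('wrist','w3.png'); im=save('scene','s3.png')
a=cv2.imread('pics/w3.png');b=cv2.resize(im[150:330,200:440,::-1],(640,480))
cv2.imwrite('pics/c3.png',cv2.resize(np.hstack([a,b]),(800,300)))
```

```text
[0.53665904 0.00567947 0.14965123] [-1.79924103e+02 -1.60684979e-01 -8.12330278e+01] [ -0.5  24.2 149.7] [-0.36491462 -2.13470694  1.19190418]
```

View pics/c3.png

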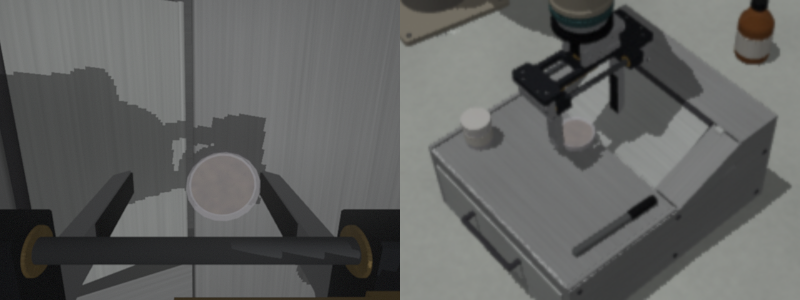

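The flap opens with about 2 N and the plate is against the rear finger, its front at the sill. Continuing to a front face of about x = 94.

Request:
play_rows:
  increments:
    - [9.4,-0.6,0,0.1,0,0,0]
    - [9.4,-1.2,0,0.1,0,0,0]
    - [9.4,-1.8,0,0.1,0,0,0]
    - [9.4,-2.4,0,0.1,0,0,0]
    - [9.4,-3.0,0,0.1,0,0,0]
    - [9.4,-3.4,0,0.1,0,0,0]
    - [9.4,-3.4,0,0.1,0,0,0]
    - [9.4,-3.4,0,0.1,0,0,0]

```text
time: 5.35
position: [0.5311, 0.0391, 0.1485]
tool_rot: [-180.0, -0.2, -81.2]
force: [0.8, -6.6, 1.1]
finger_gap: 0.094
```

Run:
```python
from h import *
s=readout.read_state(); print(s['position'],s['tool_rot'],st(s['position']),s['force'])
save('wrist','w4.png'); im=save('scene','s4.png')
a=cv2.imread('pics/w4.png');b=cv2.resize(im[150:330,200:440,::-1],(640,480))
cv2.imwrite('pics/c4.png',cv2.resize(np.hstack([a,b]),(800,300)))
```

```text
[0.53113342 0.03910921 0.14846879] [-179.96714667   -0.21613495  -81.17097597] [ 33.3  24.5 148.5] [ 0.79829219 -6.58842963  1.1352748 ]
```

View pics/c4.png

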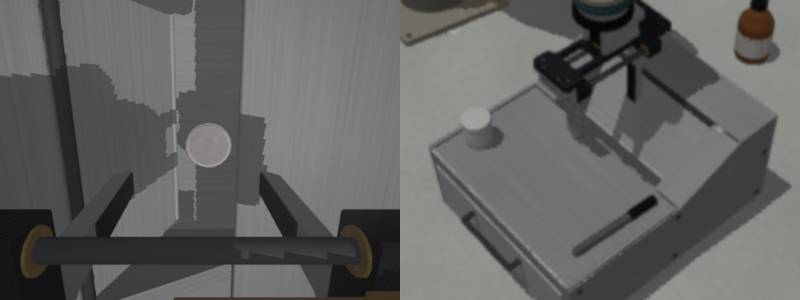

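The plate has dropped: it shows at (208,145) in the gap, deep in the drawer, while the finger holds the flap with about 6.6 N. Now I retreat level, let the flap follow shut, and lift.

Request:
play_rows:
  increments:
    - [9.4,0,0,0,0,0,0]
    - [9.4,0.8,0,0,0,0,0]
    - [9.4,1.6,0,0,0,0,0]
    - [9.4,2.6,0,0,0,0,0]
    - [9.4,3.6,0,0,0,0,0]
    - [9.4,4.8,0,0,0,0,0]
    - [9.4,6,0,0,0,0,0]
    - [9.4,7.2,0,0,0,0,0]
    - [9.4,8.4,0,0,0,0,0]
    - [9.4,8.8,0,0,0,0,0]

```text
time: 6.28
position: [0.5446, -0.0511, 0.1486]
tool_rot: [-180.0, -0.3, -81.4]
force: [-0.8, -0.1, 0.5]
finger_gap: 0.0942
```

Request:
play_rows:
  increments:
    - [9.4,0,0,-2,0,0,0]
    - [9.4,0,0,-5,0,0,0]
    - [9.4,0,0,-8,0,0,0]
    - [9.4,0,0,-11,0,0,0]
    - [9.4,0,0,-12,0,0,0]
    - [9.4,0,0,-12,0,0,0]
    - [9.4,0,0,-12,0,0,0]
    - [9.4,0,0,-12,0,0,0]

```text
time: 6.95
position: [0.5434, -0.0505, 0.2669]
tool_rot: [179.8, -0.2, -81.4]
force: [-0.3, 0.7, -1.2]
finger_gap: 0.0941
```

Run:
```python
from h import *
s=readout.read_state(); print(s['time'],s['position'],st(s['position']),s['force'])
save('wrist','w5.png'); im=save('scene','s5.png')
a=cv2.imread('pics/w5.png');b=cv2.resize(im[150:330,200:440,::-1],(640,480))
cv2.imwrite('pics/c5.png',cv2.resize(np.hstack([a,b]),(800,300)))
for n in('plate','pot','marker','flap'): print(n,[(d['position'],d['p']) for d in search_frame('scene',n)[:2]])
```

```text
6.95 [ 0.5433643  -0.05053781  0.26694617] [-57.1  26.4 266.9] [-0.30685055  0.65632692 -1.17503524]
plate [([0.719, -0.2489, 0.01], 0.73)]
pot [([0.4821, -0.1262, 0.1721], 0.86)]
marker [([0.6959, -0.0463, 0.1379], 0.65)]
flap [([0.5633, 0.0666, 0.1535], 0.85)]
```

View pics/c5.png

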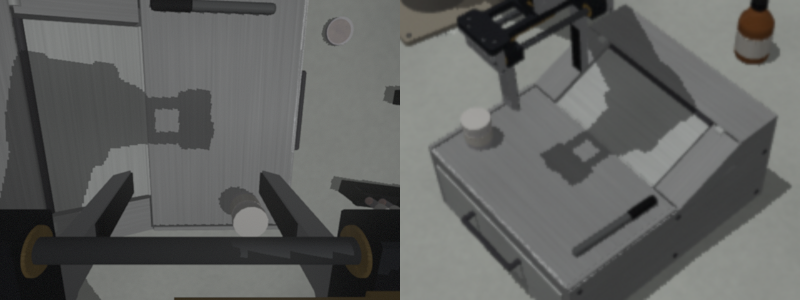

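The plate is off the deck, the flap is shut, the pot and marker have not moved and the arm is clear.

```bash
python3 -c "
from plant import arm; print(arm.job_done())"
```

```text
the job is handed in; nothing more can be done
None
```

The used culture plate is in the waste drawer and the flap is shut again. I handed the job in at about 7 s on the robot's clock. `job_done` gives no verdict, so the result rests on my own checks.

**What I did:** I straddled the plate with the open jaws lined up along the pushing direction. One level push opened the flap with the front finger while the rear finger slid the plate over the sill. I then backed out level so the flap could close, and lifted clear.

**Checks:**
- **Plate drop:** the wrist picture showed the plate lying in the drawer while the front finger was still in the open flap, with about 6.6 N on the tool.
- **After retreating:** the pictures show the flap shut and the deck empty, apart from the pot and marker. Both are within about 2 mm of where they were first measured, and the tool force is back to about zero.
- **Other bystanders:** I did not re-measure the ones on the bench, but the path passed well above them and nothing touched them that I could see.
- **Not measured directly:** I read the flap angle, and the plate's rest in the closed drawer, from the pictures only.

No check failed or disagreed.

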